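# Shut the red valve in the pantry's pipe box

## Robot

A 6-joint arm with a two-finger parallel gripper is mounted at the origin on the work surface. World frame = base frame: x ahead of the robot, y to its left, z up, the work surface at z = 0. Lengths are in m, angles in rad, forces in N, time in s.
With the tool pointing down it reaches from about 0.275 to 0.725 m from the base axis. Payload 15.9 kg.
Tool frame: the origin (TCP) lies at the very end of the fingers, on their centre line; the grasp point (between the pads) lies ctrl.tcp_to_grasp behind it (ctrl.tcp_to_grasp is the distance from the TCP to the grasp point, in m); z points along the fingers, x is the direction in which the jaws open and shut, and the axes are right-handed (so a half turn about z gives the same grasp; the last joint's range is limited). The gripper opens to 85 mm and grips with 20 to 120 N. Pads are 22 mm wide; open, the fingers measure 114 mm over their backs; the gripper's body (76 mm by 85 mm) begins 54 mm behind the grasp point. The pads swing forward as they close: fully open they stand 13 mm farther back than shut.
Start: joints at [1.168, 0.213, -0.034, 1.323, 0, 1.571], TCP at [0.196, 0.46, 0.231] pointing down, gripper open.
Joint ranges: [-2.98, 2.98], [-0.74, 1.72], [-1.14, 1.35], [-2.1, 2.04], [-1.57, 1.44], [-3.14, 3.14]. Speed limits (rad/s): [1.89, 1.89, 2.39, 2.57, 3.14, 3.14].

## Interface

Orientations are given as a unit quaternion [w, x, y, z].
In Python, from station import ctrl gives the robot as it stands.
- The arm moves only by the tool arm_command, never from a script. Its argument "increments" is a list of rows, each an object with "jaw": the opening, from 0 (shut) to 1 (fully open); "delta_pos": the shift along the tool's x, y, z in m, a list of three; "twist": the turn about the tool's z in rad. A call has 1 to 8 rows; each row is the pose to reach, as a shift and turn from the pose commanded when the call began, along the tool's axes at that moment; what a row does not reach only later rows make up. A row lasts 1/10 s, in which the tool goes at most 50 mm and 8.59 degrees, less where a joint would pass 70% of its speed; a pose out of reach is approached as far as the arm can. A call with a gripper value outside its range is refused whole. The fingers move at their own pace and stop on an object; the grip force is fixed at half the most. Time passes only in rows, so rows that repeat a pose let the fingers close. It gives the time, the measured TCP pose, the force and the opening at its end, in the units of the state.
- ctrl.observe(): the state, without advancing time (a new reading comes with each control period).
- ctrl.snapshot(name): name is "scene" or "top"; returns the picture (384x512x3 uint8, red, green, blue); there is no depth.
- ctrl.camera_model(name): a dict with "camera_matrix" (3x3 intrinsics, pixels), "k1" (the pictures are not rectified: a ray, as slopes to the right and down, at radius r is drawn at 1 + k1 r^2 times it, then the intrinsics apply), "xyz" and "orientation" of the camera in the world. Camera axes: x right, y down, z forward; pixel columns grow to the right and rows downward; lengths in m; the calibration is good to about 2 mm. A picture is of the moment at which its call begins. camera_model takes no time and is no camera call.
- ctrl.hand_in(): hands the job in, once; it reports no verdict.
The state is a dict: "time_s": time; "joints": joint angles; "joint_vel": joint speeds; "tau": joint torques, N m; "ee_pos": TCP position; "eef_rot": TCP orientation; "ft_force": force on the tool from outside, world axes, zero at the start; "torque": the same for the moment, N m; "opening": finger opening in m.
Only numpy, scipy, OpenCV 4.12 (cv2) and the standard library are available. Lean on these libraries where they do the work, as an engineer would, in place of code of your own. Each camera call takes 0.05 s, during which the arm holds its last target.

## Task

The water pipes in this pantry run through a cream box with a white sliding cover. Push the cover all the way aside (it has a black ramp to push against) to uncover the valves, then push the red lever clockwise until it is fully shut, square across its pipe. Only push: do not grip the cover or the lever, leave the blue lever as it is, and do not move or pick up the tin, jar and bottle standing about.

Things in the scene. Friction and masses are not known exactly. Their poses are not given: they have to be found in the camera images.
- pipe_box: Cream box fixed to the worktop, 230 (its x) x 520 (its y) x 120 mm high; origin at the centre of its underside, x to its far side (two copper pipes leave there), y to its left. Aluminium rails, 11 mm high, run along both long top edges (|x| 92 to 110). The left half of the top is closed for good; the cover hides the opening in the right half.
- opening (a point): Centre of the opening in the box's top, 120 mm above the worktop: 170 mm along the box's x by 242 mm along its y, fixed to the box, with the box's axes. The two valves stand inside below it.
- red_valve: Brass valve with the red lever, fixed inside the box on a copper pipe that runs along the box's x; origin on the stem's axis at worktop height, axes as the box's. It stands 35 mm to +x of the opening's centre line and 66 mm to the right (-y) or 34 mm to the left (+y) of its centre; the blue valve takes the other place, 100 mm away. Nothing below the levers but valve and pipes, up to 82 mm at the stem, 69 mm elsewhere.
- cover (a joint): Slide of the white cover (192 x 258 mm, top 125.5 mm above the worktop, captive in the rails, cannot be lifted off) along the box's +y (its left): 0 closed, 0.249 m fully aside (end stop), where the whole opening is free. Starts within 25 mm of closed. About 3 N moves it; it stays where it is left.
- cover_grip (a point): On the cover's black ramp grip: centre of its upright push face, 134 mm above the worktop (8.5 mm above the cover). The face is 100 mm wide along the box's x, 17 mm tall, and looks to the box's -y; from its top edge the ramp falls away over 40 mm to +y. Put shut fingers on the -y side of it, tips a few mm over the cover, and push to +y. Its axes are the box's. Moves with the cover.
- red_lever (a joint): Red lever of the quarter-turn valve, turning level about its upright stem: 0 = open, lever along the box's -x (along its pipe, towards the robot); 1.571 rad = shut, lever along the box's +y (across its pipe; end stop). Grows clockwise seen from above. Starts between 0 and 0.2. About 5 N at 45 mm from the stem turns it; it stays where it is left.
- red_pivot (a point): On the red lever's stem axis, at half-height of its red sleeve (92 mm above the worktop, 28 mm below the box's top). Its axes turn with the lever: -x runs out along the lever, z up. The sleeve reaches from 20 to 68 mm from the axis, 13 mm wide, 10 mm tall. To shut it, push the sleeve on its own -y side; it then moves to its own +y.
- red_tip (a point): Free end of the red lever, 68 mm from the stem axis, at the sleeve's half-height.
- blue_lever (a joint): Blue lever, the same kind of valve; 0 = open, starts between 0 and 0.1, to be left alone.
- blue_tip (a point): As red_tip, for the blue lever.
- tin: Loose food tin with a green label, 74 mm across, 85 mm tall, in front of the box (robot's side); origin at the centre of its underside.
- spice_jar: Loose amber spice jar with a black cap, 48 mm across, 100 mm tall, beside the box's right end; origin at the centre of its underside.
- vinegar: Loose green vinegar bottle with a black cap, 56 mm across, 170 mm tall, behind the left half of the box; origin at the centre of its underside.

How it is judged:
By the outcome, as a careful person would: the job done as asked, in the order asked, and still so for the second after the job is handed in, with the robot touching nothing.
It also fails if it takes over 53 s, if anything falls off the work surface, if the arm or the gripper's body presses on something with over 40 N, if the wrist force passes 120 N, or if a joint passes its speed limit or range.

## Working session

There is one attempt and no reset: what is moved stays moved. The work goes in short steps, Python scripts to look and compute and a tool call to move; the robot and the scene stay as the last step left them, time stands still between calls to the robot, and variables do not carry over. Pictures are saved under pics/ and viewed, and the job is handed in when it is done.

Besides the shell and the picture viewer there is one more tool, called after ">>>" as a command line: name --argument value ..., lists and objects as JSON in quotes. arm_command: Moves the arm, as the interface text tells. Its arguments: {"type":"object","properties":{"increments":{"type":"array","items":{"type":"object","properties":{"jaw":{"type":"number"},"delta_pos":{"type":"array","items":{"type":"number"}},"twist":{"type":"number"}}}}},"required":["increments"]}

```bash
ls; mkdir -p pics; python3 - <<'E'
from station import ctrl
import cv2
s=ctrl.observe();print(s)
for n in("scene","top"):
    print(ctrl.camera_model(n)); cv2.imwrite(f"pics/{n}0.png",cv2.resize(ctrl.snapshot(n)[:,:,::-1],(768,576),interpolation=cv2.INTER_CUBIC))
print(ctrl.tcp_to_grasp)
E
```

```text
pics
{'time_s': 0.0, 'joints': array([ 1.16800560e+00,  2.13354860e-01, -3.50477351e-02,  1.32350078e+00,
        1.95032522e-05,  1.57085126e+00]), 'joint_vel': array([ 0.00114559,  0.00314129,  0.00086942, -0.00077629,  0.00014072,
        0.00021225]), 'tau': array([ 5.18395434e-03, -6.86161065e+01,  4.87123132e+01,  1.75503257e-02,
        4.07392063e-04, -2.10638530e-05]), 'ee_pos': array([0.19585613, 0.45967832, 0.23082132]), 'eef_rot': array([ 2.97073886e-04,  8.34277343e-01,  5.51344727e-01, -4.67154602e-04]), 'ft_force': array([-0.83670786,  0.21802751, -0.79859936]), 'torque': array([ 0.02803893, -0.00776265, -0.06060639]), 'opening': 0.0855074559879109}
{'camera_matrix': array([[463.71227361,   0.        , 246.05059298],
       [  0.        , 463.71227361, 197.17282604],
       [  0.        ,   0.        ,   1.        ]]), 'k1': -0.13353670682589244, 'xyz': array([ 0.16324144, -0.46930562,  1.0570898 ]), 'orientation': array([-0.27489766,  0.91034771, -0.29558683,  0.09125105])}
{'camera_matrix': array([[357.95639631,   0.        , 259.54627625],
       [  0.        , 357.95639631, 197.15957827],
       [  0.        ,   0.        ,   1.        ]]), 'k1': -0.08608059266049235, 'xyz': array([0.34539918, 0.03429885, 1.08317991]), 'orientation': array([ 0.0665654 , -0.69441773,  0.71318845, -0.06866808])}
0.0187
```

View pics/scene0.png

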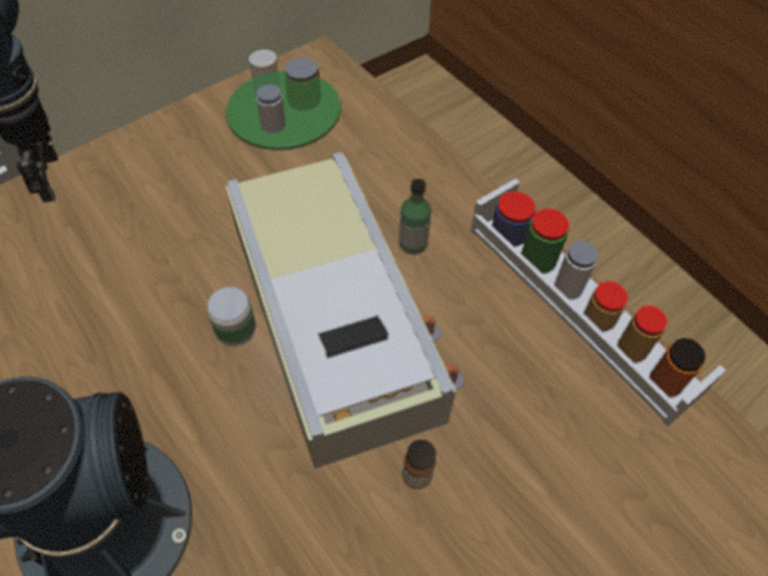

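View pics/top0.png

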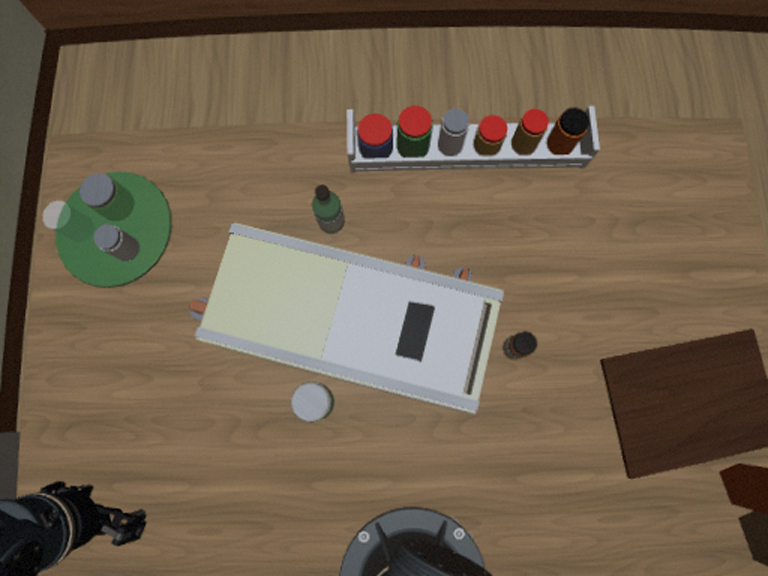

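The top view shows the box with rail-end corners at about (233,227), (502,293), (477,411) and (197,337) in the 1.5x picture. The ramp grip is around (415,331), the tin at (312,402), the jar at (520,345) and the bottle at (328,208). I'll enlarge it to read these more closely.

```bash
cat > h.py <<'E'
import numpy as np, cv2
from scipy.spatial.transform import Rotation as R
from station import ctrl
def cam(n):
    c=ctrl.camera_model(n);q=np.array(c['orientation']);return c,R.from_quat(q[[1,2,3,0]]).as_matrix()
def px2w(n,uv,z):
    c,Rm=cam(n);K=c['camera_matrix'];uv=np.atleast_2d(uv).astype(float)
    p=cv2.undistortPoints(uv[:,None],K,np.array([c['k1'],0,0,0]))[:,0]
    d=np.c_[p,np.ones(len(p))]@Rm.T
    return c['xyz']+d*((z-c['xyz'][2])/d[:,2])[:,None]
def w2px(n,P):
    c,Rm=cam(n);pc=(np.atleast_2d(P)-c['xyz'])@Rm
    return cv2.projectPoints(pc[:,None],np.zeros(3),np.zeros(3),c['camera_matrix'],np.array([c['k1'],0,0,0]))[0][:,0]
def crop(img,x0,y0,x1,y1,s,f):
    cv2.imwrite(f,cv2.resize(img[y0:y1,x0:x1,::-1],None,fx=s,fy=s,interpolation=cv2.INTER_CUBIC))
E
python3 - <<'E'
from h import *
i=ctrl.snapshot("top"); np.save("top0.npy",i)
crop(i,120,140,240,240,6,"pics/c1.png")
crop(i,240,160,370,280,5,"pics/c2.png")
E
```

```text
(no output)
```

View pics/c1.png

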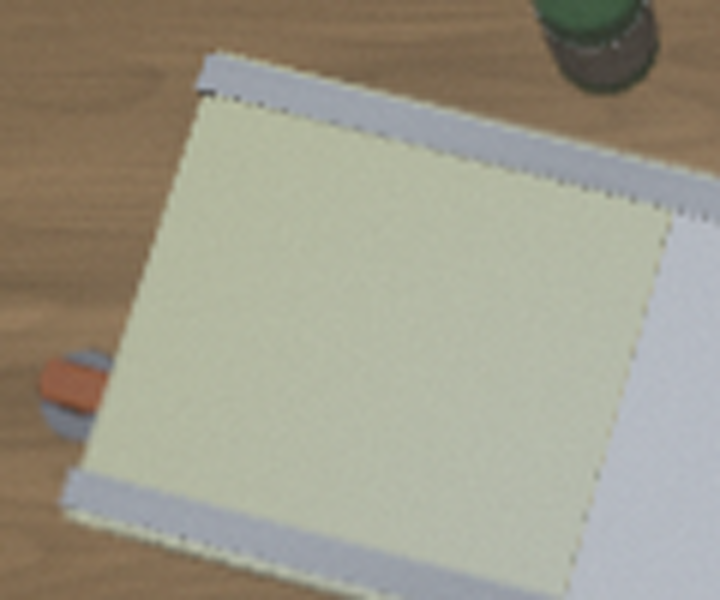

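View pics/c2.png

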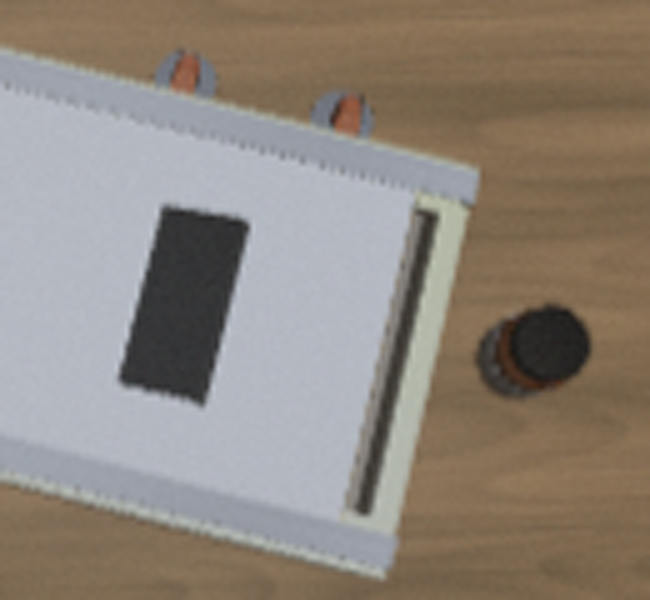

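```bash
cat > fit.py <<'E'
from h import *
f=lambda X,Y,s,x0,y0:((X+.5)/s-.5+x0,(Y+.5)/s-.5+y0)
c=[f(213,53,6,120,140),f(62,508,6,120,140),f(478,168,5,240,160),f(387,567,5,240,160)]
W=px2w("top",c,.131)
M=np.array([[.110,.26],[-.110,.26],[.110,-.26],[-.110,-.26]])
a,b=M-M.mean(0),W[:,:2]-W[:,:2].mean(0)
yaw=np.arctan2((a[:,0]*b[:,1]-a[:,1]*b[:,0]).sum(),(a*b).sum())
Rb=np.array([[np.cos(yaw),-np.sin(yaw)],[np.sin(yaw),np.cos(yaw)]])
t=W[:,:2].mean(0)
print("yaw",np.degrees(yaw),"t",t,"res mm",1e3*(W[:,:2]-t-M@Rb.T).round(4))
np.savez("box.npz",yaw=yaw,t=t)
g=px2w("top",[f(248,220,5,240,160),f(204,405,5,240,160)],.1425)[:,:2]
print("grip face top corners box",(g-t)@Rb, g)
e=px2w("top",[f(168,206,5,240,160),f(120,382,5,240,160)],.1255)[:,:2]
print("ramp low edge box",(e-t)@Rb)
e=px2w("top",[f(418,195,5,240,160),f(345,512,5,240,160)],.1255)[:,:2]
print("cover right edge box",(e-t)@Rb)
e=px2w("top",[f(668,215,6,120,140),f(568,592,6,120,140)],.1255)[:,:2]
print("cover left edge box",(e-t)@Rb)
for nm,uv,z in [("tin",(312/1.5,402/1.5),.085),("jar",(240+552/5,160+342/5),.1),("bottle",(322/1.5,192/1.5),.17)]:
    p=px2w("top",uv,z)[0,:2]; print(nm,p,(p-t)@Rb)
i=ctrl.observe()
E
python3 fit.py
```

```text
yaw -15.952577900606213 t [0.50031868 0.10154077] res mm [[-0.3 -2.7]
 [-1.2 -0.6]
 [ 0.9  1.2]
 [ 0.7  2.2]]
grip face top corners box [[ 0.04907597 -0.14319624]
 [-0.05233114 -0.14394589]] [[ 0.50814841 -0.04962903]
 [ 0.41044051 -0.02247892]]
ramp low edge box [[ 0.04899388 -0.09984476]
 [-0.05016781 -0.09817845]]
cover right edge box [[ 0.08893725 -0.23070442]
 [-0.08732488 -0.23048792]]
cover left edge box [[ 0.0890263   0.03039257]
 [-0.08897884  0.02801083]]
tin [0.3443725  0.17566458] [-0.17031292  0.02840876]
jar [ 0.4412294  -0.22030774] [ 0.03164365 -0.32569416]
bottle [0.7167034  0.14577953] [0.19589299 0.10200664]
```

>>> arm_command --increments '[{"delta_pos":[-0.192,0.221,0],"twist":0.72,"jaw":0},{"delta_pos":[-0.385,0.442,0],"twist":1.447,"jaw":0},{"delta_pos":[-0.385,0.442,0],"twist":1.447,"jaw":0},{"delta_pos":[-0.385,0.442,0],"twist":1.447,"jaw":0},{"delta_pos":[-0.385,0.442,0],"twist":1.447,"jaw":0},{"delta_pos":[-0.385,0.442,0],"twist":1.447,"jaw":0},{"delta_pos":[-0.385,0.442,0],"twist":1.447,"jaw":0},{"delta_pos":[-0.385,0.442,0],"twist":1.447,"jaw":0}]'

```text
time_s: 0.95
ee_pos: [0.3708, 0.0981, 0.2314]
eef_rot: [-0.0, 1.0, -0.019, 0.0]
ft_force: [0.9, 1.0, 0.5]
opening: -0.0001
```

```bash
cat >> h.py <<'E'
def st(target=None):
    s=ctrl.observe();q=np.array(s['eef_rot']);Rm=R.from_quat(q[[1,2,3,0]]).as_matrix()
    B=np.load('box.npz');y=B['yaw'];Rb=np.array([[np.cos(y),-np.sin(y)],[np.sin(y),np.cos(y)]])
    bx=(s['ee_pos'][:2]-B['t'])@Rb
    psi=np.arctan2(Rm[1,0],Rm[0,0])
    print('t',s['time_s'],'box',bx.round(4),'z',s['ee_pos'][2].round(4),'psi-yaw',round(psi-float(y),4),'F box',np.r_[s['ft_force'][:2]@Rb,s['ft_force'][2]].round(1),'open',round(s['opening'],4),'tilt',Rm[:,2].round(4),'j',np.round(s['joints'],2))
    if target is not None:
        d=np.r_[Rb@np.array(target[:2])+B['t'],target[2]]-s['ee_pos'];print('tool delta',(d@Rm).round(4),'twist',round(psi-float(y),4))
E
python3 -c "
from h import *
st((0,-.175,.231))"
```

```text
t 0.95 box [-0.1236 -0.0389] z 0.2314 psi-yaw 0.2405 F box [0.6 1.2 0.5] open -0.0001 tilt [ 4.e-04  1.e-04 -1.e+00] j [ 0.26 -0.03 -0.3   1.3   0.    1.87]
tool delta [0.0876 0.1616 0.0004] twist 0.2405
```

>>> arm_command --increments '[{"delta_pos":[0.07,0.12,0],"twist":0.2,"jaw":0},{"delta_pos":[0.088,0.162,0],"twist":0.24,"jaw":0},{"delta_pos":[0.088,0.162,0],"twist":0.24,"jaw":0},{"delta_pos":[0.088,0.162,0],"twist":0.24,"jaw":0},{"delta_pos":[0.088,0.162,0],"twist":0.24,"jaw":0},{"delta_pos":[0.088,0.162,0],"twist":0.24,"jaw":0}]'

```text
time_s: 1.55
ee_pos: [0.4531, -0.0651, 0.2309]
eef_rot: [-0.0, 0.991, -0.136, -0.001]
ft_force: [-0.7, 0.6, -0.1]
opening: 0.0001
```

```bash
python3 -c "
from h import *
st((0,-.175,.130))
i=ctrl.snapshot('scene');crop(i,130,90,330,330,2.5,'pics/s1.png')"
```

```text
t 1.55 box [ 0.0004 -0.1732] z 0.2309 psi-yaw 0.0049 F box [-0.8  0.4 -0.1] open 0.0001 tilt [-1.e-03  3.e-04 -1.e+00] j [-0.14  0.13 -0.14  1.31  0.    1.7 ]
tool delta [-0.0003  0.0018  0.1009] twist 0.0049
```

View pics/s1.png

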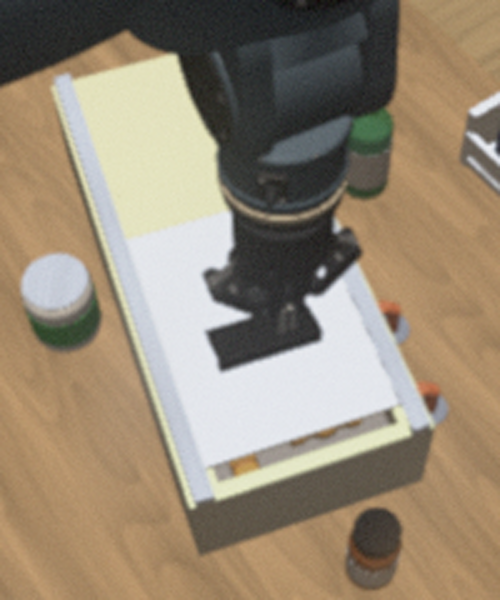

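The fingers stand just on the -y side of the ramp's push face (around (270,345)), with the tin and bottle clear of the arm. I'll lower in two stages.

>>> arm_command --increments '[{"delta_pos":[0,0.003,0.04],"jaw":0},{"delta_pos":[0,0.003,0.08],"jaw":0},{"delta_pos":[0,0.003,0.09],"jaw":0},{"delta_pos":[0,0.003,0.1],"jaw":0},{"delta_pos":[0,0.003,0.1],"jaw":0},{"delta_pos":[0,0.003,0.1],"jaw":0}]'

```text
invalid input at $.increments[0]: expected keys jaw, delta_pos, twist
```

```bash
python3 -c "
from h import *
st((0,-.160,.131))
i=ctrl.snapshot('scene');crop(i,130,90,330,330,2.5,'pics/s2.png')"
```

```text
t 1.6 box [ 1.000e-04 -1.726e-01] z 0.2311 psi-yaw 0.0061 F box [ 0.2  1.5 -0.7] open 0.0001 tilt [-7.e-04  3.e-04 -1.e+00] j [-0.14  0.13 -0.14  1.31  0.    1.7 ]
tool delta [ 1.000e-04 -1.260e-02  1.001e-01] twist 0.0061
```

View pics/s2.png

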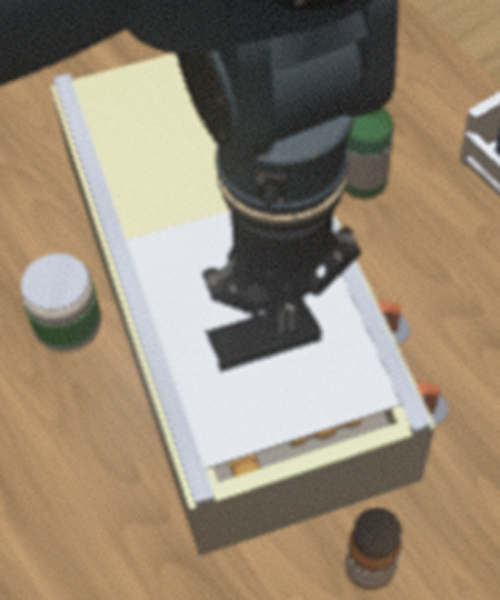

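The call was refused because twist is required, so the arm did not move and the picture is unchanged. I'll resend it with twist.

>>> arm_command --increments '[{"delta_pos":[0,0.004,0.04],"twist":0,"jaw":0},{"delta_pos":[0,0.004,0.08],"twist":0,"jaw":0},{"delta_pos":[0,0.004,0.09],"twist":0,"jaw":0},{"delta_pos":[0,0.004,0.1],"twist":0,"jaw":0},{"delta_pos":[0,0.004,0.1],"twist":0,"jaw":0},{"delta_pos":[0,0.004,0.1],"twist":0,"jaw":0}]'

```text
time_s: 2.25
ee_pos: [0.453, -0.0684, 0.1326]
eef_rot: [0.0, 0.991, -0.135, 0.001]
ft_force: [-0.2, 0.3, -0.5]
opening: 0.0003
```

```bash
python3 -c "
from h import *
st((0,-.160,.131))
i=ctrl.snapshot('scene');crop(i,130,90,330,330,2.5,'pics/s3.png')"
```

```text
t 2.25 box [ 0.0012 -0.1764] z 0.1326 psi-yaw 0.0069 F box [-0.3  0.2 -0.5] open 0.0003 tilt [ 1.7e-03 -2.0e-04 -1.0e+00] j [-0.15  0.17 -0.34  1.06  0.    1.69]
tool delta [-0.0011 -0.0164  0.0016] twist 0.0069
```

View pics/s3.png

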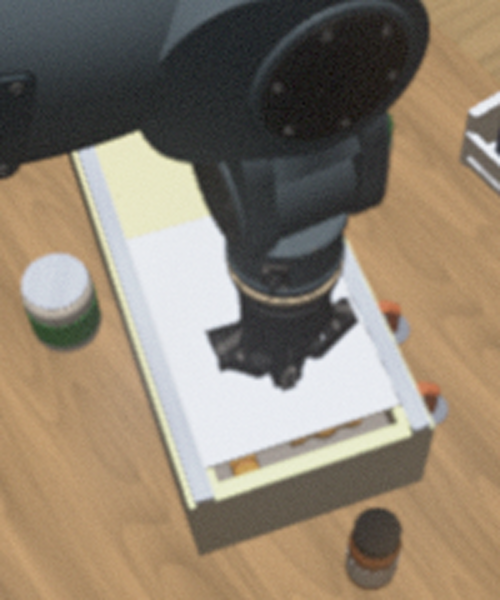

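>>> arm_command --increments '[{"delta_pos":[-0.001,-0.01,0.001],"twist":0.006,"jaw":0},{"delta_pos":[-0.001,-0.02,0.001],"twist":0.006,"jaw":0},{"delta_pos":[-0.001,-0.035,0.001],"twist":0.006,"jaw":0},{"delta_pos":[-0.001,-0.055,0.001],"twist":0.006,"jaw":0},{"delta_pos":[-0.001,-0.075,0.001],"twist":0.006,"jaw":0},{"delta_pos":[-0.001,-0.095,0.001],"twist":0.006,"jaw":0},{"delta_pos":[-0.001,-0.115,0.001],"twist":0.006,"jaw":0},{"delta_pos":[-0.001,-0.135,0.001],"twist":0.006,"jaw":0}]'

```text
time_s: 3.1
ee_pos: [0.4882, 0.063, 0.1308]
eef_rot: [0.0, 0.99, -0.138, 0.001]
ft_force: [2.1, -4.2, 1.5]
opening: -0.0005
```

```bash
python3 -c "
from h import *
st((0,.05,.131))
i=ctrl.snapshot('top');crop(i,120,140,370,290,3,'pics/t4.png')"
```

```text
t 3.1 box [-0.0011 -0.0404] z 0.1308 psi-yaw 0.0006 F box [ 3.2 -3.5  1.5] open -0.0005 tilt [ 0.0013 -0.001  -1.    ] j [ 0.13  0.24 -0.26  1.07 -0.    1.98]
tool delta [ 0.0011 -0.0904 -0.0003] twist 0.0006
```

View pics/t4.png

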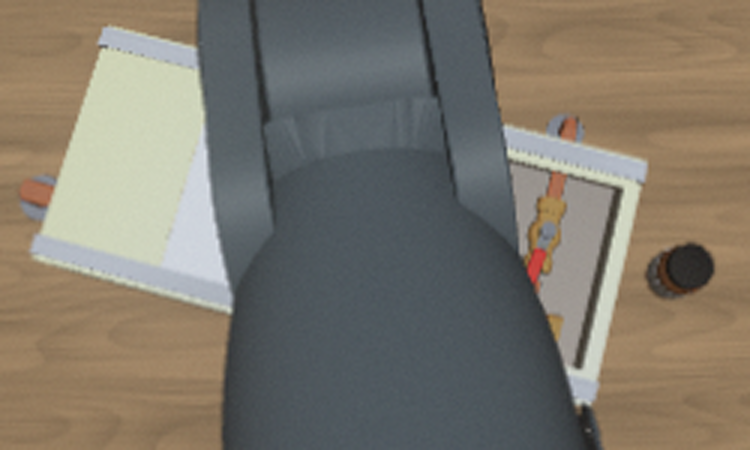

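The cover slides, and its left edge is at about (185,195). The red lever is on the right-hand valve, with its stem near (547,235). I'll continue pushing.

>>> arm_command --increments '[{"delta_pos":[0.001,-0.02,0],"twist":0,"jaw":0},{"delta_pos":[0.001,-0.04,0],"twist":0,"jaw":0},{"delta_pos":[0.001,-0.06,0],"twist":0,"jaw":0},{"delta_pos":[0.001,-0.075,0],"twist":0,"jaw":0},{"delta_pos":[0.001,-0.085,0],"twist":0,"jaw":0},{"delta_pos":[0.001,-0.095,0],"twist":0,"jaw":0},{"delta_pos":[0.001,-0.1,0],"twist":0,"jaw":0},{"delta_pos":[0.001,-0.105,0],"twist":0,"jaw":0}]'

```text
time_s: 3.95
ee_pos: [0.5172, 0.1626, 0.1303]
eef_rot: [0.0, 0.99, -0.139, -0.0]
ft_force: [-2.2, -2.7, 2.6]
opening: 0.0
```

```bash
python3 -c "
from h import *
st()"
```

```text
t 3.95 box [-0.0006  0.0634] z 0.1303 psi-yaw 0.0004 F box [-1.4 -3.2  2.6] open 0.0 tilt [-3.e-04 -1.e-04 -1.e+00] j [ 0.3   0.34 -0.13  1.11 -0.    2.15]
```

>>> arm_command --increments '[{"delta_pos":[0,-0.003,0],"twist":0,"jaw":0},{"delta_pos":[0,-0.006,0],"twist":0,"jaw":0},{"delta_pos":[0,-0.009,0],"twist":0,"jaw":0}]'

```text
time_s: 4.25
ee_pos: [0.5196, 0.1708, 0.1303]
eef_rot: [0.0, 0.99, -0.139, -0.0]
ft_force: [-10.3, -26.2, 7.9]
opening: -0.0001
```

```bash
python3 -c "
from h import *
st()"
```

```text
t 4.25 box [-0.0005  0.0719] z 0.1303 psi-yaw 0.0001 F box [ -2.7 -28.    7.9] open -0.0001 tilt [-3.e-04 -7.e-04 -1.e+00] j [ 0.32  0.35 -0.11  1.11 -0.    2.17]
```

Force rose to 28 N at the predicted stop, so the cover is at its end. I'll back off and lift before looking.

>>> arm_command --increments '[{"delta_pos":[0,0.015,0],"twist":0,"jaw":0},{"delta_pos":[0,0.03,-0.005],"twist":0,"jaw":0},{"delta_pos":[0,0.03,-0.05],"twist":0,"jaw":0},{"delta_pos":[0,0.03,-0.1],"twist":0,"jaw":0},{"delta_pos":[0,0.03,-0.1],"twist":0,"jaw":0}]'

```text
time_s: 4.75
ee_pos: [0.5137, 0.1418, 0.237]
eef_rot: [-0.002, 0.99, -0.139, 0.004]
ft_force: [-0.2, 0.6, -0.4]
opening: 0.0002
```

```bash
python3 -c "
from h import *
st((-.0,-.15,.23))
i=ctrl.snapshot('top');np.save('top5.npy',i);crop(i,240,160,370,280,5,'pics/t5.png')
i=ctrl.snapshot('scene');np.save('s5.npy',i);crop(i,130,90,330,330,2.5,'pics/s5.png')"
```

```text
t 4.75 box [0.0018 0.0424] z 0.237 psi-yaw -0.0004 F box [-0.3  0.6 -0.4] open 0.0002 tilt [ 0.0091  0.0028 -1.    ] j [0.27 0.27 0.06 1.35 0.   2.12]
tool delta [-0.0018  0.1924  0.006 ] twist -0.0004
```

View pics/t5.png

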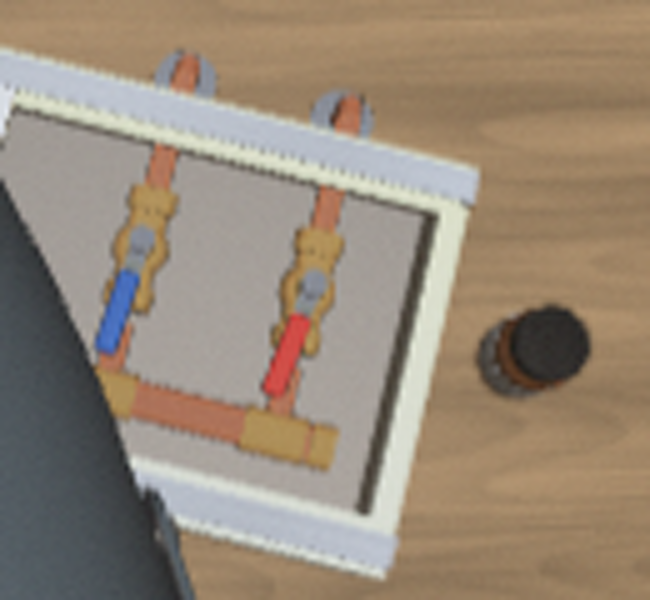

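View pics/s5.png

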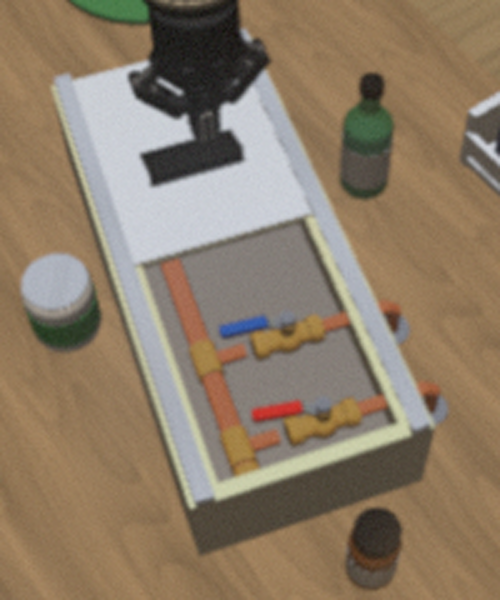

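The opening is fully uncovered. In the top crop, red has its stem near (314,284) and its tip near (275,392). Blue has its stem near (142,240) and its tip near (107,350).

```bash
python3 - <<'E'
from h import *
B=np.load('box.npz');y=float(B['yaw']);Rb=np.array([[np.cos(y),-np.sin(y)],[np.sin(y),np.cos(y)]])
f=lambda X,Y:((X+.5)/5-.5+240,(Y+.5)/5-.5+160)
for n,p,z in [("red stem",(314,284),.097),("red tip",(275,392),.097),("red near",(301,318),.097),("blue stem",(143,240),.097),("blue tip",(107,350),.097),("op right back",(440,212),.12),("op right front",(370,518),.12)]:
    print(n,((px2w("top",f(*p),z)[0,:2]-B['t'])@Rb).round(4))
f=lambda X,Y:((X+.5)/2.5-.5+130,(Y+.5)/2.5-.5+90)
for n,p,z in [("red stem",(323,408),.097),("red tip",(254,414),.097),("blue stem",(288,324),.097),("blue tip",(221,331),.097)]:
    print(n,((px2w("scene",f(*p),z)[0,:2]-B['t'])@Rb).round(4))
E
```

```text
red stem [ 0.0318 -0.189 ]
red tip [-0.0319 -0.1819]
red near [ 0.0115 -0.1864]
blue stem [ 0.0321 -0.0908]
blue tip [-0.0325 -0.0866]
op right back [ 0.0839 -0.2452]
op right front [-0.0869 -0.2449]
red stem [ 0.0306 -0.1972]
red tip [-0.0313 -0.1813]
blue stem [ 0.0311 -0.1012]
blue tip [-0.0321 -0.0866]
```

Red pivot is at box (0.034,-0.190), with the lever at about 0.1 rad. The plan is to enter on its -y side at box (-0.030,-0.222), TCP z about 0.086.

>>> arm_command --increments '[{"delta_pos":[-0.006,0.05,0],"twist":0,"jaw":0},{"delta_pos":[-0.012,0.1,0],"twist":0,"jaw":0},{"delta_pos":[-0.018,0.15,0],"twist":0,"jaw":0},{"delta_pos":[-0.025,0.2,0],"twist":0,"jaw":0},{"delta_pos":[-0.03,0.24,0],"twist":0,"jaw":0},{"delta_pos":[-0.032,0.264,0],"twist":0,"jaw":0},{"delta_pos":[-0.032,0.264,0.02],"twist":0,"jaw":0},{"delta_pos":[-0.032,0.264,0.04],"twist":0,"jaw":0}]'

```text
time_s: 5.65
ee_pos: [0.4073, -0.1039, 0.1892]
eef_rot: [-0.0, 0.99, -0.14, -0.0]
ft_force: [-0.3, 1.2, -0.3]
opening: 0.0001
```

```bash
python3 -c "
from h import *
st((-.0305,-.222,.086))
i=ctrl.snapshot('scene');crop(i,130,90,330,330,2.5,'pics/s6.png')"
```

```text
t 5.65 box [-0.033  -0.2231] z 0.1892 psi-yaw -0.0018 F box [-0.6  1.1 -0.3] open 0.0001 tilt [-0.e+00  2.e-04 -1.e+00] j [-0.25  0.06 -0.32  1.19  0.    1.6 ]
tool delta [ 0.0025 -0.0011  0.1032] twist -0.0018
```

View pics/s6.png

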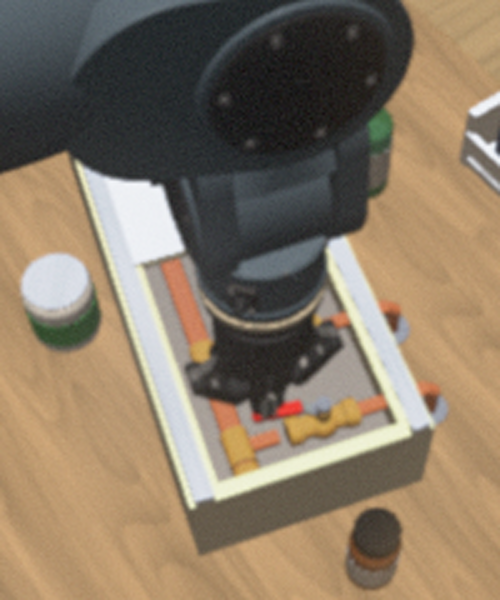

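The tips are at about (265,410), still 0.19 high. I'll go straight down.

>>> arm_command --increments '[{"delta_pos":[0.002,-0.001,0.03],"twist":0,"jaw":0},{"delta_pos":[0.002,-0.001,0.06],"twist":0,"jaw":0},{"delta_pos":[0.002,-0.001,0.08],"twist":0,"jaw":0},{"delta_pos":[0.002,-0.001,0.095],"twist":0,"jaw":0},{"delta_pos":[0.002,-0.001,0.103],"twist":0,"jaw":0},{"delta_pos":[0.002,-0.001,0.103],"twist":0,"jaw":0}]'

```text
time_s: 6.3
ee_pos: [0.4095, -0.1023, 0.0866]
eef_rot: [-0.0, 0.99, -0.139, -0.001]
ft_force: [-0.7, 0.5, 0.7]
opening: -0.0
```

```bash
python3 -c "
from h import *
st((-.0305,-.2075,.086))
i=ctrl.snapshot('scene');crop(i,190,190,320,310,5,'pics/s7.png')"
```

```text
t 6.3 box [-0.0313 -0.2209] z 0.0866 psi-yaw 0.0005 F box [-0.8  0.3  0.7] open -0.0 tilt [-1.9e-03  5.0e-04 -1.0e+00] j [-0.24  0.14 -0.5   0.93  0.    1.6 ]
tool delta [ 0.0008 -0.0134  0.0006] twist 0.0005
```

View pics/s7.png

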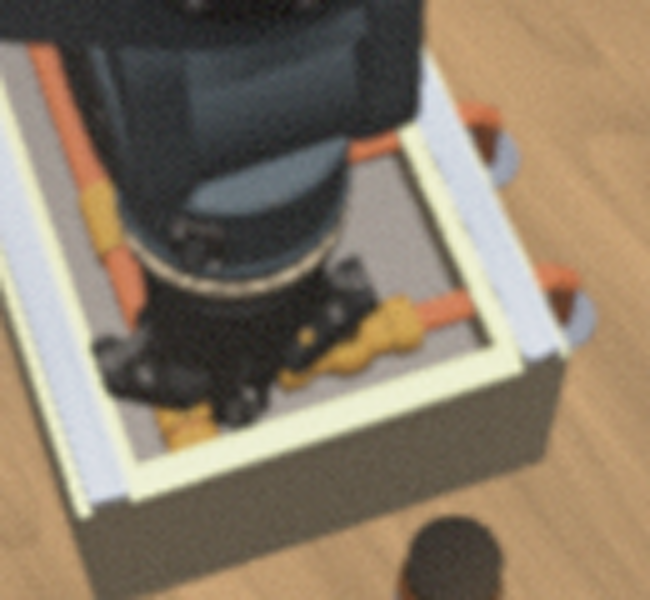

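No contact; the fingers are in the gap between the red lever and the right-hand wall. Now the arc.

>>> arm_command --increments '[{"delta_pos":[0.0005,-0.012,0.001],"twist":0,"jaw":0},{"delta_pos":[0.0005,-0.0235,0.001],"twist":0,"jaw":0},{"delta_pos":[0.002,-0.0335,0.001],"twist":0,"jaw":0},{"delta_pos":[0.006,-0.043,0.001],"twist":0,"jaw":0},{"delta_pos":[0.011,-0.051,0.001],"twist":0,"jaw":0},{"delta_pos":[0.018,-0.0585,0.001],"twist":0,"jaw":0}]'

```text
time_s: 6.95
ee_pos: [0.4436, -0.0499, 0.0861]
eef_rot: [-0.0, 0.99, -0.138, -0.001]
ft_force: [-6.2, 0.8, 4.6]
opening: 0.0
```

```bash
python3 -c "
from h import *
st((.013,-.151,.086))
i=ctrl.snapshot('scene');crop(i,190,190,320,310,5,'pics/s8.png')"
```

```text
t 6.95 box [-0.0129 -0.1612] z 0.0861 psi-yaw 0.0013 F box [-6.2 -0.9  4.6] open 0.0 tilt [-1.6e-03  6.0e-04 -1.0e+00] j [-0.11  0.19 -0.45  0.94  0.    1.74]
tool delta [ 0.0259 -0.0102  0.0001] twist 0.0013
```

View pics/s8.png

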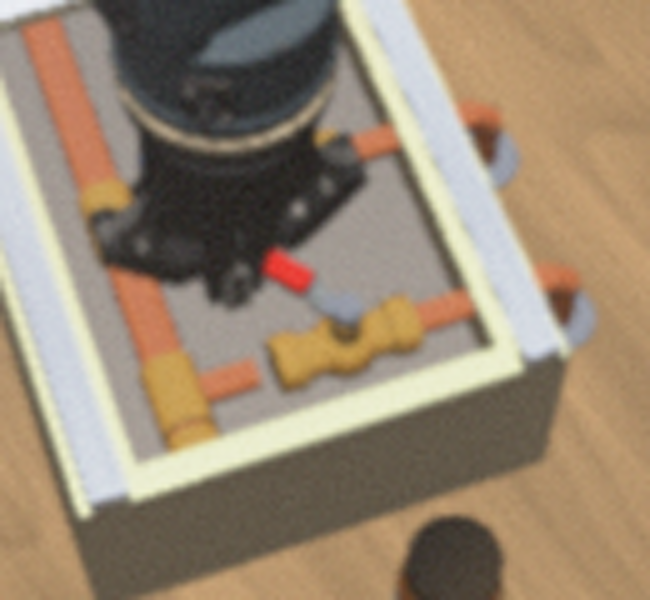

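The red lever is about 1 rad round (sleeve at (290,270)), and contact is light. I'll carry on to the stop.

>>> arm_command --increments '[{"delta_pos":[0.008,-0.005,0],"twist":0,"jaw":0},{"delta_pos":[0.017,-0.008,0],"twist":0,"jaw":0},{"delta_pos":[0.023,-0.009,0],"twist":0,"jaw":0},{"delta_pos":[0.027,-0.009,0],"twist":0,"jaw":0}]'

```text
time_s: 7.4
ee_pos: [0.4721, -0.0486, 0.0859]
eef_rot: [-0.001, 0.99, -0.138, -0.001]
ft_force: [-5.4, 6.2, 3.0]
opening: -0.0001
```

```bash
python3 -c "
from h import *
st((.013,-.151,.086))
i=ctrl.snapshot('scene');crop(i,190,190,320,310,5,'pics/s9.png')"
```

```text
t 7.4 box [ 0.0141 -0.1521] z 0.0859 psi-yaw 0.0016 F box [-6.9  4.5  3. ] open -0.0001 tilt [-0.0016  0.002  -1.    ] j [-0.1   0.24 -0.38  0.95  0.    1.74]
tool delta [-0.0011 -0.0011 -0.0001] twist 0.0016
```

View pics/s9.png

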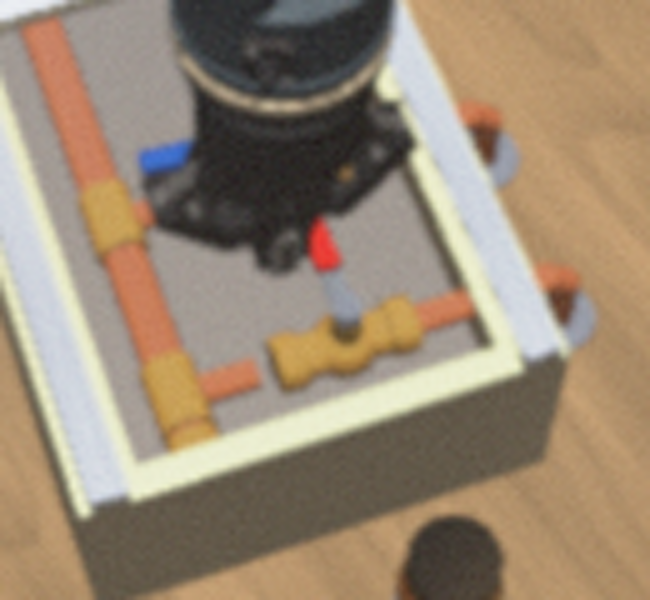

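The sleeve at (322,245) lies nearly across the pipe, but there is no stop force yet. I'll push on gently.

>>> arm_command --increments '[{"delta_pos":[0.002,0,0],"twist":0,"jaw":0},{"delta_pos":[0.004,0,0],"twist":0,"jaw":0},{"delta_pos":[0.005,0,0],"twist":0,"jaw":0}]'

```text
time_s: 7.75
ee_pos: [0.4739, -0.0491, 0.0855]
eef_rot: [-0.002, 0.99, -0.138, -0.003]
ft_force: [-26.5, 13.4, 18.5]
opening: 0.0001
```

```bash
python3 -c "
from h import *
st()"
```

```text
t 7.75 box [ 0.016  -0.1521] z 0.0855 psi-yaw 0.0018 F box [-29.2   5.6  18.5] open 0.0001 tilt [-0.0064  0.004  -1.    ] j [-0.11  0.25 -0.37  0.96  0.    1.74]
```

The stop is felt at 29 N. I'll back straight off, lift, and move away to look.

>>> arm_command --increments '[{"delta_pos":[-0.008,0,0],"twist":0,"jaw":0},{"delta_pos":[-0.022,0,0],"twist":0,"jaw":0},{"delta_pos":[-0.022,0,-0.01],"twist":0,"jaw":0},{"delta_pos":[-0.022,0,-0.05],"twist":0,"jaw":0},{"delta_pos":[-0.022,0,-0.1],"twist":0,"jaw":0},{"delta_pos":[-0.022,0,-0.15],"twist":0,"jaw":0},{"delta_pos":[-0.022,0,-0.15],"twist":0,"jaw":0}]'

```text
time_s: 8.45
ee_pos: [0.4592, -0.0452, 0.2432]
eef_rot: [-0.0, 0.99, -0.138, 0.005]
ft_force: [0.9, 0.3, -1.6]
opening: -0.0002
```

>>> arm_command --increments '[{"delta_pos":[0,-0.05,0],"twist":0,"jaw":0},{"delta_pos":[0,-0.1,0],"twist":0,"jaw":0},{"delta_pos":[0,-0.15,0],"twist":0,"jaw":0},{"delta_pos":[0,-0.2,0],"twist":0,"jaw":0},{"delta_pos":[0,-0.25,0],"twist":0,"jaw":0},{"delta_pos":[0,-0.28,0],"twist":0,"jaw":0},{"delta_pos":[0,-0.28,0],"twist":0,"jaw":0}]'

```text
time_s: 9.15
ee_pos: [0.5334, 0.228, 0.2358]
eef_rot: [-0.0, 0.991, -0.137, -0.0]
ft_force: [-1.0, 0.1, -0.2]
opening: -0.0003
```

```bash
python3 -c "
from h import *
st()
i=ctrl.snapshot('top');crop(i,100,110,370,290,2.9,'pics/t10.png');crop(i,240,160,370,280,5,'pics/t10b.png')
i=ctrl.snapshot('scene');crop(i,130,90,330,330,2.5,'pics/s10.png')"
```

```text
t 9.15 box [-0.0029  0.1307] z 0.2358 psi-yaw 0.0043 F box [-1.  -0.2 -0.2] open -0.0003 tilt [-2.e-04  8.e-04 -1.e+00] j [0.4  0.38 0.21 1.4  0.   2.25]
```

View pics/t10.png

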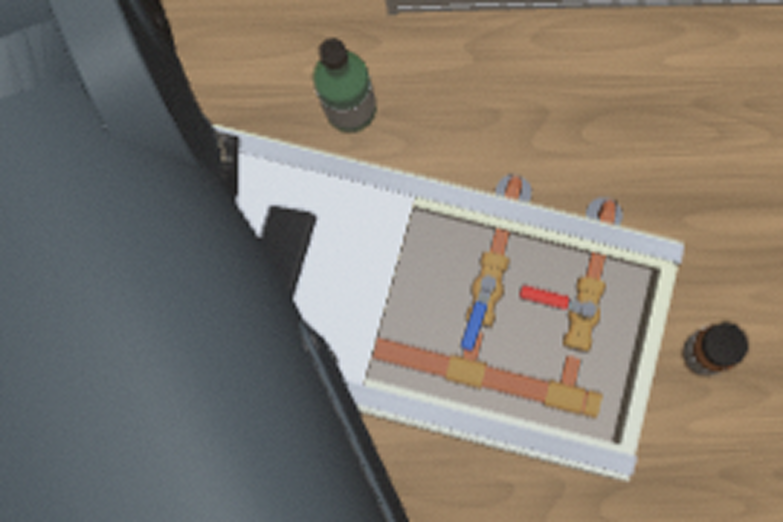

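View pics/t10b.png

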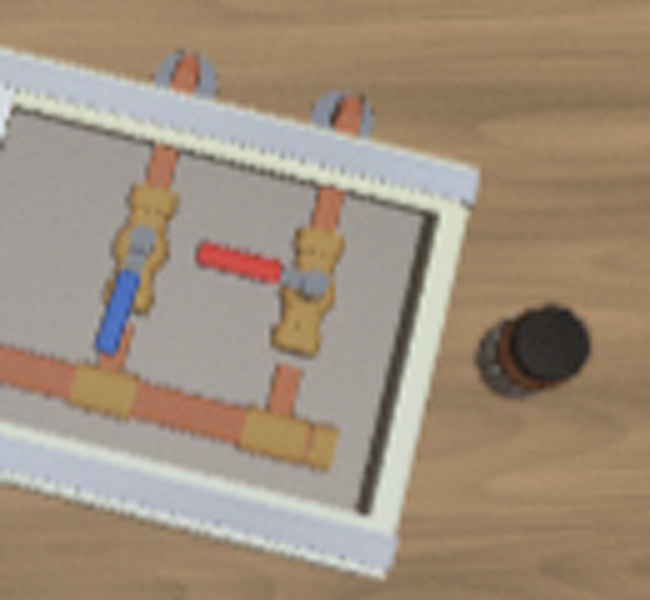

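View pics/s10.png

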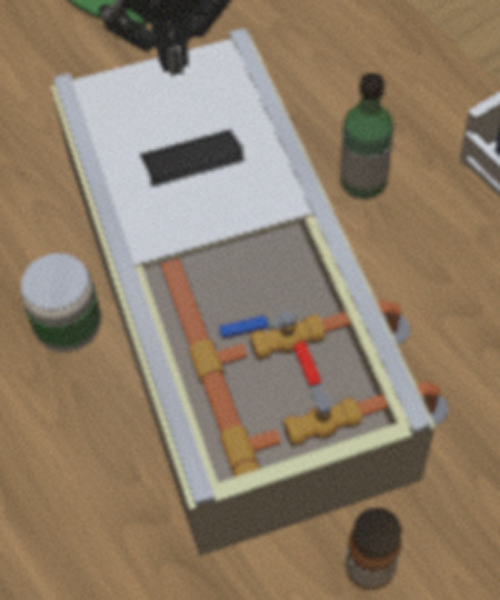

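Red now lies across the pipe, from (199,253) to (280,271) in the crop. Blue, tin, jar and bottle look unchanged. I'll check the angle numerically.

```bash
python3 - <<'E'
from h import *
i=ctrl.snapshot("top").astype(int);j=np.load('top5.npy').astype(int)
B=np.load('box.npz');y=float(B['yaw']);Rb=np.array([[np.cos(y),-np.sin(y)],[np.sin(y),np.cos(y)]])
def axis(im,ch):
    o=[k for k in range(3) if k!=ch]
    m=(im[...,ch]-np.maximum(im[...,o[0]],im[...,o[1]])>70)
    m[:,:240]=0;m[:,370:]=0;m[:160]=0;m[280:]=0
    v,u=np.nonzero(m);p=(px2w("top",np.c_[u,v],.097)[:,:2]-B['t'])@Rb
    _,_,V=np.linalg.svd(p-p.mean(0));d=V[0]
    return len(u),p.mean(0).round(4),np.degrees(np.arctan(d[0]/d[1])).round(1),np.degrees(np.arctan(d[1]/d[0])).round(1)
print("red now",axis(i,0),"before",axis(j,0));print("blue now",axis(i,2),"before",axis(j,2))
st()
E
```

```text
red now (69, array([ 0.0331, -0.1459]), np.float64(0.1), np.float64(89.9)) before (76, array([-0.0112, -0.1834]), np.float64(-83.0), np.float64(-7.0))
blue now (46, array([-0.0102, -0.087 ]), np.float64(-86.4), np.float64(-3.6)) before (50, array([-0.0104, -0.0869]), np.float64(-86.0), np.float64(-4.0))
t 9.3 box [-0.0024  0.1267] z 0.2364 psi-yaw 0.0008 F box [-0.5 -0.5  0.9] open 0.0001 tilt [ 1.e-04 -0.e+00 -1.e+00] j [ 0.4   0.38  0.2   1.4  -0.    2.25]
```

```bash
python3 -c "
from station import ctrl
print(ctrl.hand_in())"
```

```text
the job is handed in; nothing more can be done
None
```

I pushed the cover fully aside and the red lever fully shut, using shut fingers only and gripping nothing, and handed the job in after about 9.3 s of robot time.

- **Cover:** it reached its end stop at 28 N, where I had predicted it. In the last pictures the whole opening is free and the cover has not moved back.
- **Red lever:** it reached its end stop at 29 N. The last top picture shows it square across its pipe, within about 0.1° of the box's y axis.
- **Blue lever:** it measured 3.6° after and 4.0° before, which is within pixel noise, so I take it as unmoved.
- **Tin, jar and bottle:** they look unmoved in the last pictures; this was judged by eye, not measured.
- **Robot:** it stood clear above the box, touching nothing, when I handed in.

Two small mismatches came up. One move call was refused for a missing twist value, so nothing moved, and I sent it again. My fit of the box corners left up to 2.7 mm of error along the box's length, which did not affect the pushes. No check failed.

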